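# Tare the balance through its recessed key

### The job

Tare the bench balance: with your fingertips push the round shutter fully open, off the round well below it, reach into that well and press its sunken key all the way down, keep it down for about a second, then let it come up and push the shutter fully shut again. Only push and press, do not pinch the shutter's lug or pick anything up. Leave alone the square well's key and shutter, the cup on the pan and the things standing around.

Things in the scene. Friction and masses are not known exactly. Their poses are not given: they have to be found in the camera images.
- balance: White bench balance, fixed to the bench, about 405 mm long (x), 212 mm wide (y). Origin on the bench midway between its two key wells; +x runs from the operator's side (low black display) towards the round steel weighing pan (116 mm diameter, top 80 mm above the bench, centre 215 mm along +x). Behind x = +110 mm its housing is 65 mm high; the front nose, x = -96 to -46 mm, is 42 mm high.
- tare_well: The tare key module: grey block of the balance, 150 mm long (x -45 to +105 mm), 104 mm wide, top 60 mm above the bench, with the ROUND well (51 mm diameter, 30 mm deep). Fixed. Origin on the bench straight below the well's centre, axes as the balance's. Along each long edge of the block runs a rail 4 mm wide that stands 7 mm above the block's top.
- tare_mouth (a point): Centre of the mouth of the round well, at the height of the block's top (60 mm above the bench).
- tare_key_top (a point): Centre of the top of the tare key: a round white cap, 36 mm diameter, centred in the round well; its top, unpressed, lies 18 mm below the mouth of the well. Moves with the key.
- tare_key (a joint): Travel of the tare key, m: 0 = up, 0.006 = fully down (24 mm below the mouth). Springs back; it begins to move at 1.8 N and takes 5.4 N to reach the bottom.
- tare_shutter (a joint): Position of the tare shutter, m: 0 = shut over the well, 0.058 = fully open, at its stop (slid along the module's +x, towards the pan). Stays where left; slides at about 1.5 N. It is a white ROUND disc, 64 mm diameter, 3 mm thick, centred over the well when shut and hiding it, its upper face 63.5 mm above the bench. It may start a little ajar.
- tare_lug_top (a point): Middle of the top edge of the upright dark lug across the middle of the tare shutter: a rib 8 mm thick (x), 56 mm long (y), 12 mm high above the shutter plate, top 75.5 mm above the bench. Moves with the shutter; straight above the well's centre when shut. Push its -x face to open, its +x face to close.
- cal_well: The calibration key module, same block, rails, depth and lug as the tare module but with a SQUARE well (51 by 51 mm), a square key cap (34 mm) and a SQUARE white shutter (64 by 64 mm). Not to be used. The two modules stand side by side, well centres 106 mm apart at balance x = 0; which is left and which right varies. Origin on the bench below the well's centre.
- cal_key (a joint): Travel of the calibration key, m, 0 = up. Leave alone.
- cal_lug_top (a point): Middle of the top edge of the calibration shutter's lug. Leave alone.
- cup: White weighing cup on the balance's pan, 60 mm rim diameter, 45 mm high, loose. Origin at the centre of its underside.
- jar: Amber sample jar with a lid, 56 mm diameter, 85 mm high, loose on the bench beside the balance. Origin at the centre of its underside.
- rack: Blue tube rack, 150 by 75 mm, 70 mm high with its capped tubes, loose on the bench beside the balance. Origin at the centre of its underside.
- bin: Blue open bin of small white parts, 150 by 100 mm, 75 mm high, loose on the bench. Origin at the centre of its underside.
Things that resemble listed ones, but are neither listed nor needed, are in the scene too. Leave any red look-alike of the cup alone.

How it is judged:
By the outcome, as a careful person would: the job done as asked, in the order asked, and still so for the second after the job is handed in, with the robot touching nothing.
It also fails if it takes over 45 s, if anything falls off the work surface, if the arm or the gripper's body presses on something with over 40 N, if the wrist force passes 120 N, or if a joint passes its speed limit or range.

### The arm

A 7-joint arm with a two-finger parallel gripper is mounted at the origin on the work surface. World frame = base frame: x ahead of the robot, y to its left, z up, the work surface at z = 0. Lengths are in m, angles in degrees, forces in N, time in s.
With the tool pointing down it reaches from about 0.35 to 0.775 m from the base axis. Payload 3.1 kg.
Tool frame: the origin (TCP) lies on the centre line of the jaws, within the pads' length; the fingertips stand 17 mm ahead of it and the grasp point (between the pads) lies 2 mm behind it (robot.tip_reach is the distance from the TCP to the fingertips, in m); z points along the fingers, y is the direction in which the jaws open and shut (so a half turn about z gives the same grasp; the last joint's range is limited). The gripper opens to 85 mm and grips with 20 to 120 N. Pads are 22 mm wide; open, the fingers measure 114 mm over their backs; the gripper's body (76 mm by 85 mm) begins 54 mm behind the grasp point. The pads swing forward as they close: fully open they stand 13 mm farther back than shut.
Start: joints at [63.959, 17.813, 0.802, 86.603, -0.252, 75.585, -1.558], TCP at [0.221, -0.504, 0.248] pointing down, gripper open.
Joint ranges: [-154.91, 154.91], [-16.99, 109.72], [-72.82, 74.43], [7.12, 147.25], [-82.49, 262.49], [11.32, 116.49], [-174.64, 174.64]. Speed limits (degrees/s): [159.86, 159.86, 180, 180, 180, 180, 180].

### API

Orientations are given as [roll, pitch, yaw] about the fixed x, y, z axes, in that order (R = Rz(yaw) Ry(pitch) Rx(roll)).
In Python, from station import robot, fingers, vision, workorder, recognise gives the robot as it stands. Calls block until the motion is done:
- robot.move_to(position, orientation): joint-space move of the TCP to a pose.
- robot.line_to(position, orientation=None, velocity=0.15, f_stop=None): straight line of the TCP; orientation=None keeps the orientation; velocity is the mean speed in m/s. With f_stop (N) it stops when the force on the tool has changed by that much, and returns True; else False.
- robot.move_j(angles): joint-space move.
- fingers.gripper_to(opening, force=None): opening from 0.0 (shut) to 1.0 (fully open); force is the grip in N (None keeps the last); returns when the fingers have stopped.
- robot.pause(seconds).
- robot.inverse_kinematics(position, orientation): joint angles nearest the present ones, or None.
- vision.grab_frame(name): name is "scene" or "side" or "wrist"; returns the picture (384x512x3 uint8, red, green, blue); there is no depth.
- vision.calibration(name): a dict with "mtx" (3x3 intrinsics, pixels), "k1" (the pictures are not rectified: a ray, as slopes to the right and down, at radius r is drawn at 1 + k1 r^2 times it, then the intrinsics apply), "extrinsics" (4x4, takes a point from world to camera coordinates); the wrist camera has in their place "T_tool_cam" (4x4, takes a point from camera to tool coordinates, whose origin is the TCP and whose axes are the flange's). Camera axes: x right, y up, looking along -z (the intrinsics and any distortion apply to the point x, -y, -z); pixel columns grow to the right and rows downward; lengths in m; the calibration is good to about 2 mm. A picture is of the moment at which its call begins: read the wrist's pose just before it. calibration takes no time and is no camera call.
A pose or a line that the arm cannot do raises robot.PlanningError and nothing moves.
- workorder.close_job(): hands the job in, once; it reports no verdict.
Trained networks look in the newest picture that a camera, given by its name, has taken for a name from the list of things; names that differ only in an ending like _2 or _b are one class to them, and where a whole thing is asked for, a point or a joint stands for the part that bears it (a point fixed in the world has none). Each returns a list of dicts, best first, with "p" (0 to 1); they miss things now and then, are a little off and sometimes report something else, mostly with a low value. They report only what shows in the picture. A call takes as long as a camera call. They do not tell look-alikes from the thing itself.
- recognise(label, camera): "rect" ([centre column, centre row, width, height] in pixels, round what is visible of it).
Readings, each from a call of its own:
- robot.current_time_s(): time.
- robot.current_joint_positions(): joint angles.
- robot.current_dq(): joint speeds.
- robot.current_joint_torque(): joint torques, N m.
- robot.current_tool_pos(): TCP position.
- robot.current_eef_rot(): TCP orientation.
- robot.current_contact_force(): force on the tool from outside, world axes, zero at the start.
- robot.current_torque(): the same for the moment, N m.
- robot.current_finger_gap(): opening from 0.0 (shut) to 1.0 (fully open).
Only numpy, scipy, OpenCV 4.12 (cv2) and the standard library are available. Lean on these libraries where they do the work, as an engineer would, in place of code of your own. Each camera call takes 0.05 s, during which the arm holds its last target. There are 200 camera calls.

## Working session

There is one attempt and no reset: what is moved stays moved. The work goes in short steps, each a Python script; the robot and the scene stay as the last script left them, time stands still between calls to the robot, and variables do not carry over. Pictures are saved under pics/ and viewed, about 8 in all and at most 12, crops included, and the job is handed in when it is done.

```bash
mkdir -p pics; ls; python3 - <<'E'
from station import robot, fingers, vision, workorder, recognise
import cv2, numpy as np
ims=[]
for c in ("scene","side","wrist"):
    im=vision.grab_frame(c); cv2.imwrite(f"pics/{c}0.png",im[:,:,::-1]); ims.append(im)
    for l in ("tare_well","tare_shutter","cal_well","cal_lug_top","tare_lug_top","balance","cup","jar","rack","bin"):
        print(c,l,[(np.round(d["rect"]).tolist(),round(d["p"],2)) for d in recognise(l,c)[:3]])
    cal=vision.calibration(c); print({k:np.round(v,4).tolist() for k,v in cal.items()})
cv2.imwrite("pics/a.png",cv2.resize(ims[0],(800,600),interpolation=cv2.INTER_CUBIC)[:,:,::-1])
cv2.imwrite("pics/b.png",cv2.resize(ims[1],(800,600),interpolation=cv2.INTER_CUBIC)[:,:,::-1])
print(robot.current_time_s(), robot.tip_reach, robot.current_eef_rot())
E
```

```text
pics
scene tare_well [([221.0, 170.0, 51.0, 46.0], 0.94)]
scene tare_shutter [([226.0, 160.0, 19.0, 13.0], 0.56)]
scene cal_well []
scene cal_lug_top [([260.0, 166.0, 22.0, 19.0], 0.76)]
scene tare_lug_top [([227.0, 162.0, 24.0, 18.0], 0.52), ([222.0, 221.0, 25.0, 30.0], 0.15)]
scene balance [([229.0, 206.0, 112.0, 141.0], 0.61), ([226.0, 160.0, 25.0, 14.0], 0.28)]
scene cup [([222.0, 219.0, 27.0, 34.0], 0.82), ([137.0, 253.0, 22.0, 24.0], 0.61), ([122.0, 202.0, 23.0, 26.0], 0.59)]
scene jar [([300.0, 179.0, 21.0, 33.0], 0.6)]
scene rack [([170.0, 176.0, 49.0, 56.0], 0.69)]
scene bin [([315.0, 236.0, 55.0, 68.0], 0.77)]
{'mtx': [[386.1688, 0.0, 250.5875], [0.0, 386.1688, 191.1079], [0.0, 0.0, 1.0]], 'k1': 0.0265, 'extrinsics': [[0.0461, 0.9988, -0.0145, -0.0208], [-0.8186, 0.046, 0.5725, 0.4866], [0.5725, -0.0145, 0.8198, -1.4354], [0.0, 0.0, 0.0, 1.0]]}
side tare_well [([303.0, 164.0, 72.0, 48.0], 0.62), ([198.0, 233.0, 86.0, 81.0], 0.34)]
side tare_shutter [([313.0, 161.0, 28.0, 21.0], 0.65), ([290.0, 200.0, 78.0, 63.0], 0.43)]
side cal_well [([288.0, 197.0, 78.0, 63.0], 0.71)]
sid
[... 489 characters left out ...]
mtx': [[463.452, 0.0, 261.8872], [0.0, 463.452, 184.6923], [0.0, 0.0, 1.0]], 'k1': 0.0159, 'extrinsics': [[-0.993, -0.1169, 0.0146, 0.6315], [0.0978, -0.7497, 0.6545, -0.094], [-0.0656, 0.6514, 0.7559, -1.0689], [0.0, 0.0, 0.0, 1.0]]}
wrist tare_well []
wrist tare_shutter []
wrist cal_well []
wrist cal_lug_top []
wrist tare_lug_top []
wrist balance []
wrist cup []
wrist jar []
wrist rack []
wrist bin []
{'mtx': [[274.6677, 0.0, 253.9641], [0.0, 274.6677, 189.3836], [0.0, 0.0, 1.0]], 'k1': -0.0311, 'T_tool_cam': [[0.0005, 0.9552, 0.2958, 0.0755], [1.0, -0.0, -0.0016, -0.0008], [-0.0015, 0.2958, -0.9552, -0.1257], [0.0, 0.0, 0.0, 1.0]]}
1.65 0.017 [1.79998240e+02 1.44147996e-03 2.36558048e+01]
```

View pics/a.png

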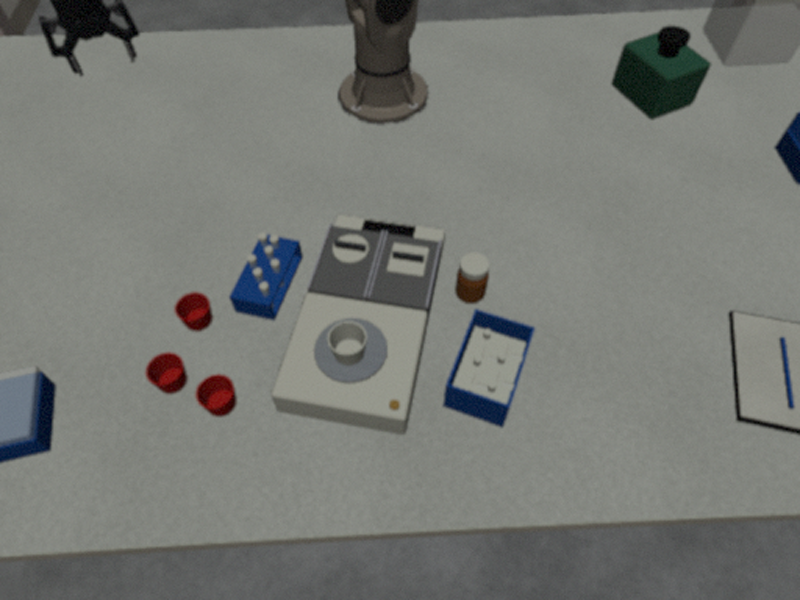

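View pics/b.png

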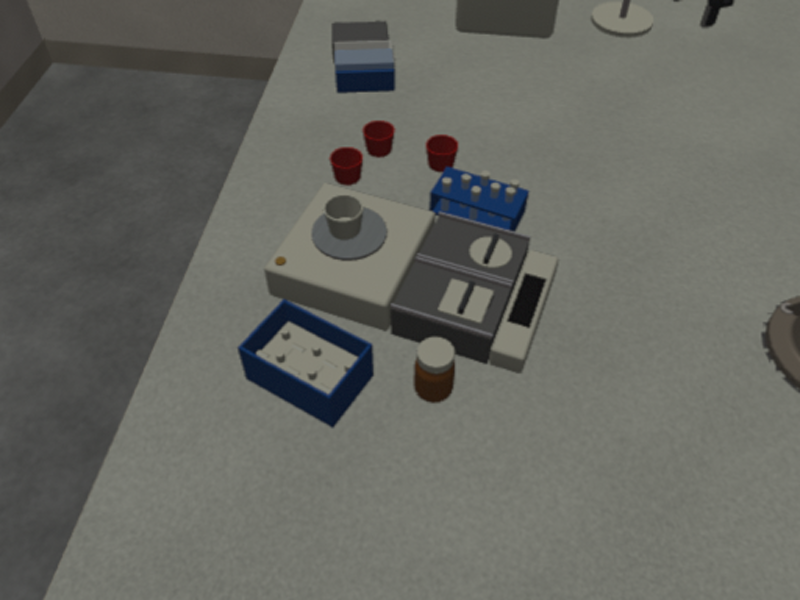

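The round (tare) shutter is at about (350,247) and the square one at (407,257) in the enlarged scene view. So tare is on the −y side, with the pan farther from the robot. Next I'll locate both and look from above with the wrist camera.

```bash
cat > h.py <<'E'
from station import robot, fingers, vision, workorder, recognise
import numpy as np, cv2
from scipy.spatial.transform import Rotation as R
def cam(name, pose=None):
    c=vision.calibration(name)
    if name=="wrist":
        p,r=pose; T=np.eye(4); T[:3,:3]=R.from_euler("xyz",r,degrees=True).as_matrix(); T[:3,3]=p
        E=np.linalg.inv(T@np.array(c["T_tool_cam"]))
    else: E=np.array(c["extrinsics"])
    return np.array(c["mtx"]),float(c["k1"]),E
def back(uv,z,C):
    K,k,E=C; d=np.array([(uv[0]-K[0,2])/K[0,0],(uv[1]-K[1,2])/K[1,1]]); s=d.copy()
    for _ in range(20): s=d/(1+k*(s@s))
    M=np.linalg.inv(E); v=M[:3,:3]@np.array([s[0],-s[1],-1]); o=M[:3,3]
    return o+v*(z-o[2])/v[2]
def proj(P,C):
    K,k,E=C; q=E[:3,:3]@np.array(P)+E[:3,3]; s=np.array([q[0],-q[1]])/-q[2]
    s=s*(1+k*(s@s)); return K[[0,1],[0,1]]*s+K[:2,2]
def wrist():
    pose=(np.array(robot.current_tool_pos()),np.array(robot.current_eef_rot()))
    return vision.grab_frame("wrist"),cam("wrist",pose)
E
python3 - <<'E'
from h import *
S=np.array([512/800,384/600])
for n,pts in (("scene",[(350,247),(407,257)]),("side",[(490,252),(467,299)])):
    C=cam(n); P=[back(S*p,.0635 if 1 else 0,C) for p in pts]
    d=P[1]-P[0]; print(n,np.round(P,4).tolist(),np.linalg.norm(d),np.degrees(np.arctan2(d[1],d[0]))-90)
for p in [(335,217),(444,230)]: print("nose/edge",back(S*p,.042,cam("scene")))
for p in [(276,402),(405,420)]: print("rear",back(S*p,.065,cam("scene")))
E
```

```text
scene [[0.5213, -0.077, 0.0635], [0.5501, 0.0238, 0.0635]] 0.10480276097669321 -15.980412826377176
side [[0.5217, -0.0763, 0.0635], [0.5505, 0.0219, 0.0635]] 0.10232043299102958 -16.320129300545673
nose/edge [ 0.42710631 -0.10652835  0.042     ]
nose/edge [0.47212944 0.09814434 0.042     ]
rear [ 0.81935892 -0.19020926  0.065     ]
rear [0.85860122 0.00204021 0.065     ]
```

```bash
python3 - <<'E'
from h import *
yaw=-15.; a=np.radians(yaw); ux=np.array([np.cos(a),np.sin(a),0]); 
t=np.array([.5215,-.0765,.0])
fingers.gripper_to(0.0,40)
robot.move_to((t-0.05*ux+[0,0,.21]).tolist(),[180,0,yaw])
im,C=wrist()
for l in ("tare_well","tare_shutter","tare_lug_top","cal_well","cal_lug_top"):
    for d in recognise(l,"wrist")[:2]: print(l,np.round(d["rect"]),d["p"],np.round(back(d["rect"][:2],.0755 if "lug" in l else .0635,C),4))
print(robot.current_tool_pos(),robot.current_eef_rot(),robot.current_time_s(),np.round(robot.current_contact_force(),2))
np.savez("w1.npz",K=C[0],k=C[1],E=C[2]); cv2.imwrite("pics/w1.png",im[:,:,::-1])
cv2.imwrite("pics/w1b.png",cv2.resize(im,(800,600),interpolation=cv2.INTER_CUBIC)[:,:,::-1])
E
```

```text
tare_well [253.  97. 118. 170.] 0.89 [ 0.5526 -0.0852  0.0635]
tare_shutter [256. 131.  62.  67.] 0.65 [ 0.5214 -0.0797  0.0635]
tare_shutter [193. 107. 242. 214.] 0.39 [ 0.5589 -0.0273  0.0635]
tare_lug_top [257. 132.  63.  66.] 0.79 [ 0.5215 -0.0801  0.0755]
cal_well [139. 101. 132. 172.] 0.95 [0.5779 0.0205 0.0635]
cal_lug_top [143. 128.  73.  64.] 0.75 [0.5531 0.0207 0.0755]
cal_lug_top [256. 132.  66.  66.] 0.44 [ 0.5221 -0.0798  0.0755]
[ 0.47318901 -0.06409892  0.20997857] [ 1.79996200e+02 -7.40289475e-04 -1.50601382e+01] 4.5667 [-0.27 -0.04 -0.42]
```

View pics/w1b.png

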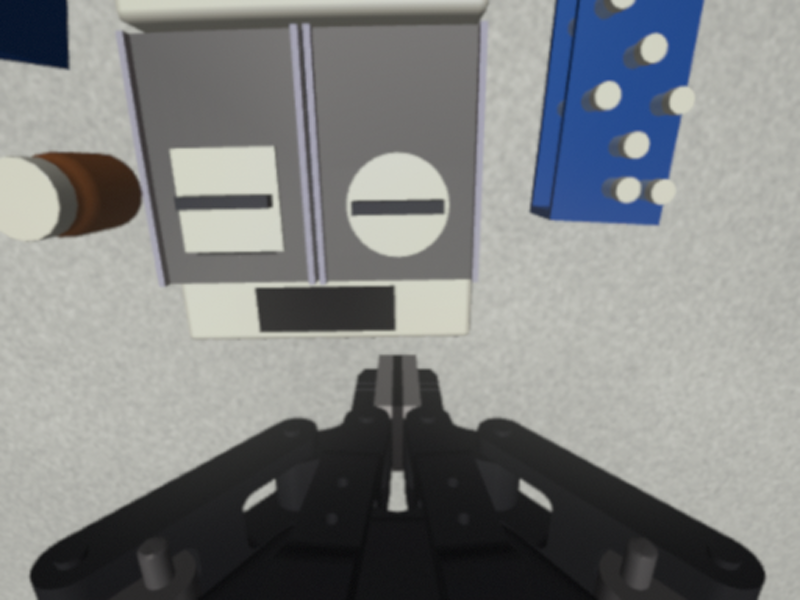

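```bash
python3 - <<'E'
from h import *
d=np.load("w1.npz"); C=(d["K"],float(d["k"]),d["E"])
im=cv2.imread("pics/w1.png"); g=cv2.cvtColor(im,cv2.COLOR_BGR2GRAY)
S=.64
def B(p,z): return back(np.array(p)*S,z,C)
# shutters by threshold, convex hull centre
m=(cv2.GaussianBlur(g,(3,3),0)>150).astype(np.uint8)
for n,(x,y) in (("tare",(398,175)),("cal",(225,170))):
    mm=m[80:180,90:300].copy(); c,_=cv2.findContours(mm,cv2.RETR_EXTERNAL,cv2.CHAIN_APPROX_NONE)
    c=[q for q in c if cv2.pointPolygonTest(q,(x*S-90,y*S-80),False)>=0]
    for q in c:
        h=cv2.convexHull(q)[:,0,:]+[90,80]
        W=np.array([back(p,.0635,C)[:2] for p in h]); (cx,cy),r=cv2.minEnclosingCircle(W.astype(np.float32))
        M=cv2.moments(W.astype(np.float32)); print(n,cx,cy,r,"centroid",M["m10"]/M["m00"],M["m01"]/M["m00"],"area",M["m00"],"round ref",np.pi*.032**2)
for n,p,z in [("frontL rail",(163,285),.067),("frontR rail",(475,279),.067),("mid rail",(318,283),.067),("rearL",(122,32),.067),("rearR",(484,22),.067),("rearmid",(300,24),.067),
  ("noseL",(192,337),.04),("noseR",(468,334),.04),("noseL0",(185,285),.042),("lug tare L",(351,207),.0755),("lug tare R",(444,206),.0755),("lug cal L",(175,203),.0755),("lug cal R",(271,200),.0755)]:
    print(n,np.round(B(p,z),4))
def fit(P,dirn): pass
pp=lambda a,b:np.degrees(np.arctan2(*(B(b,.067)-B(a,.067))[[1,0]]))
print("yaw rails",pp((163,285),(122,32)),pp((475,279),(484,22)),pp((318,283),(300,24)),"front",pp((475,279),(163,285))-90)
E
```

```text
tare 0.5215116143226624 -0.07782737910747528 0.03246694803237915 centroid 0.5214948201725965 -0.07781680370447049 area 0.0032275024147883635 round ref 0.003216990877275948
cal 0.5525563955307007 0.02374418079853058 0.04472449794411659 centroid 0.5524826456524555 0.023748691972170742 area 0.004123724248738091 round ref 0.003216990877275948
frontL rail [0.5128 0.0835 0.067 ]
frontR rail [ 0.4635 -0.1145  0.067 ]
mid rail [ 0.4875 -0.0154  0.067 ]
rearL [0.6559 0.0463 0.067 ]
rearR [ 0.6065 -0.1505  0.067 ]
rearmid [ 0.6321 -0.0517  0.067 ]
noseL [0.4665 0.0959 0.04  ]
noseR [ 0.4153 -0.1037  0.04  ]
noseL0 [0.5056 0.0836 0.042 ]
lug tare L [ 0.529  -0.0512  0.0755]
lug tare R [ 0.5151 -0.105   0.0755]
lug cal L [0.5592 0.0501 0.0755]
lug cal R [ 0.5455 -0.0064  0.0755]
yaw rails -14.585479383157582 -14.161350836404829 -14.119737887083135 front -13.988232888887595
```

Measured: yaw about −14.2°, tare well at about (0.5176, −0.0779), tare shutter about 4 mm ajar. The disc area and the 106 mm spacing both match. Next, push it open.

```bash
cat >> h.py <<'E'
YAW=-14.15; _a=np.radians(YAW); UX=np.array([np.cos(_a),np.sin(_a),0]); UY=np.array([-UX[1],UX[0],0])
T=np.array([.5176,-.0779,0]); O=[180,0,YAW]
def P(x,y,tip): return (T+x*UX+y*UY+[0,0,tip+.017]).tolist()
def rel():
    q=np.array(robot.current_tool_pos())-T; return np.round([q@UX,q@UY,q[2]-.017],4)
E
python3 - <<'E'
from h import *
robot.move_to(P(-.034,0,.11),O)
print(robot.line_to(P(-.034,0,.0685),O,.08,f_stop=5),rel())
print(robot.line_to(P(.056,0,.0685),O,.04,f_stop=9),rel(),np.round(robot.current_contact_force(),2))
robot.line_to(P(.02,0,.0685),O,.1)
robot.line_to(P(-.05,0,.17),O,.2)
im,C=wrist(); np.savez("w2.npz",K=C[0],k=C[1],E=C[2]); cv2.imwrite("pics/w2.png",im[:,:,::-1])
cv2.imwrite("pics/w2b.png",cv2.resize(im,(800,600),interpolation=cv2.INTER_CUBIC)[:,:,::-1])
print(rel(),robot.current_time_s())
E
```

```text
False [-0.0335  0.0002  0.0691]
True [ 0.0429 -0.0001  0.0675] [-0.47 -0.41 -0.66]
[-0.05   -0.0003  0.1689] 8.6
```

View pics/w2b.png

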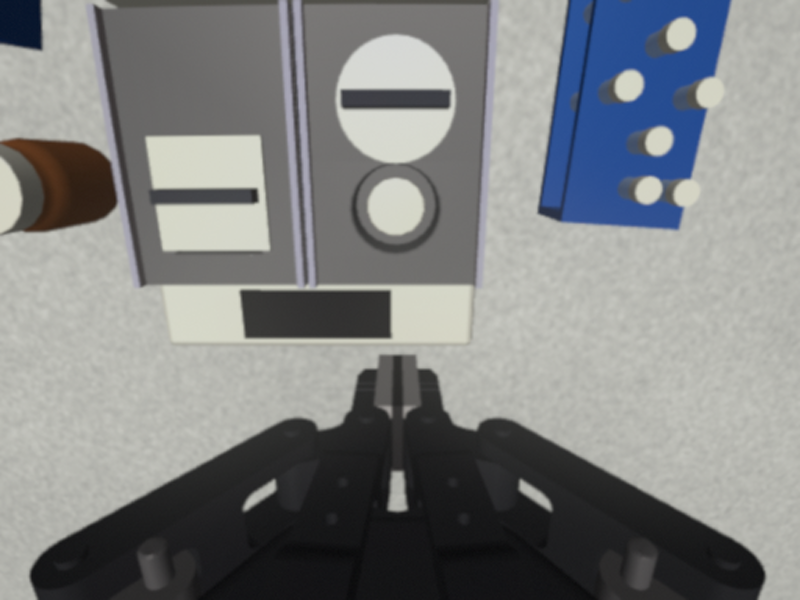

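The shutter is at its stop: contact came at 0.0429 m against 0.043 expected, and the round well with its white cap is fully uncovered at (396,207). Next, measure the well centre and press.

```bash
python3 - <<'E'
from h import *
d=np.load("w2.npz"); C=(d["K"],float(d["k"]),d["E"])
r=lambda p:np.round([(p-T)@UX,(p-T)@UY],4)
m=back(np.array([396,208])*.64,.06,C); k=back(np.array([396,207])*.64,.042,C); s=back(np.array([396,99])*.64,.0635,C)
print("mouth",r(m),"key",r(k),"shutter",r(s))
w=(r(m)+r(k))/2
if np.abs(w).max()>.006: raise SystemExit("check")
x,y=w/2
robot.move_to(P(x,y,.085),O); robot.line_to(P(x,y,.05),O,.08)
f0=np.array(robot.current_contact_force())
print("stop",robot.line_to(P(x,y,.030),O,.02,f_stop=9),rel(),np.round(robot.current_contact_force()-f0,2))
z=min(rel()[2],.0375)
for i in range(8):
    f=(robot.current_contact_force()-f0)[2]; print(round(z,4),rel(),round(f,2))
    if f>9: break
    z-=.0007; robot.line_to(P(x,y,z),O,.02)
for i in range(4): robot.pause(.33); print(rel()[2],round((robot.current_contact_force()-f0)[2],2),robot.current_time_s())
E
```

```text
mouth [0.0007 0.0005] key [-0.0004  0.0005] shutter [0.0586 0.0005]
stop True [0.0003 0.0003 0.0362] [-1.24  0.03  5.43]
0.0362 [0.0003 0.0003 0.0362] 5.43
0.0355 [0.0003 0.0002 0.0361] 6.91
0.0348 [0.0003 0.0003 0.036 ] 9.15
0.0361 9.02 11.2167
0.0361 9.66 11.55
0.0361 9.93 11.8833
0.0361 9.86 12.2167
```

```bash
python3 - <<'E'
from h import *
robot.line_to(P(0.0003,.0003,.10),O,.08)
robot.line_to(P(.082,0,.10),O,.15)
print(robot.line_to(P(.082,0,.0685),O,.08,f_stop=5),rel())
print(robot.line_to(P(.003,0,.0685),O,.04,f_stop=9),rel(),np.round(robot.current_contact_force(),2))
robot.line_to(P(.03,0,.0685),O,.1)
robot.line_to(P(.03,0,.12),O,.15)
robot.line_to(P(-.05,0,.17),O,.2)
im,C=wrist(); np.savez("w3.npz",K=C[0],k=C[1],E=C[2])
cv2.imwrite("pics/w3b.png",cv2.resize(im,(800,600),interpolation=cv2.INTER_CUBIC)[:,:,::-1])
print(rel(),robot.current_time_s(),np.round(robot.current_contact_force(),2))
E
```

```text
False [ 0.0816 -0.      0.068 ]
True [0.0152 0.0001 0.0688] [ 0.85 -0.8   0.99]
[-0.0497 -0.0003  0.169 ] 17.4083 [0.2  0.55 0.05]
```

View pics/w3b.png

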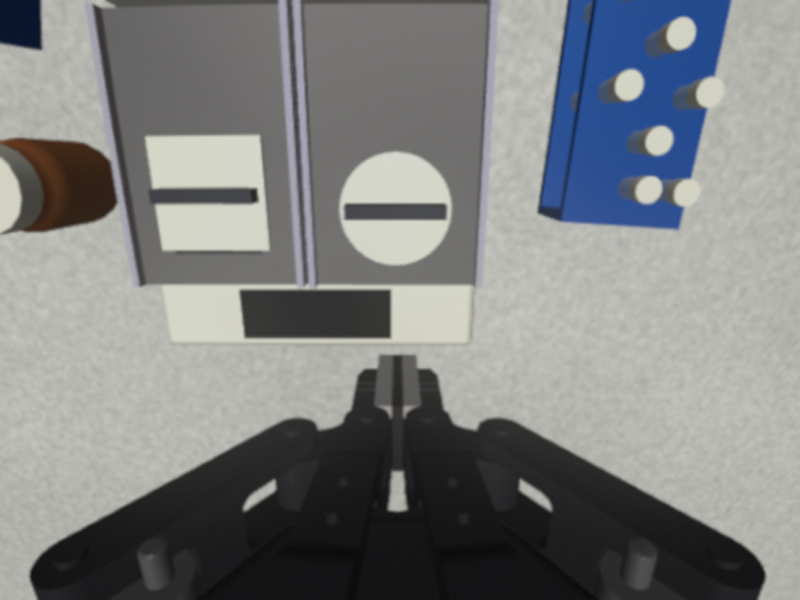

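The shutter is shut: disc centre (396,208), right over the well, with contact at 0.0152 m against 0.015 expected. The square shutter, rack and jar are where they were, and the arm is clear.

```bash
python3 -c "
from h import *
workorder.close_job(); print(robot.current_time_s())"
```

```text
the job is handed in; nothing more can be done
the job is handed in; nothing more can be done
```

The balance is tared and the job is handed in, at about 17.4 s on the robot clock (limit 45 s). I only pushed and pressed, with the fingers shut.

- **Shutter open:** I pushed the round shutter to its stop. The fingertips stopped at 42.9 mm against 43 mm expected, and the picture showed the well fully uncovered.
- **Key pressed:** I pressed the round well's key to the bottom, with the fingertips about 24 mm below the mouth. I held it there for over 1.3 s at 9–10 N; it needs 5.4 N to bottom. Then I let it come up.
- **Shutter shut:** I pushed the shutter back to its shut stop. Contact came at 15.2 mm against 15 mm expected, and the last picture shows the disc centred over the well.

In the last wrist picture the square shutter, jar and rack had not moved, and the arm was clear of everything. The key's return was not seen, because the shutter covers it. The cup and bin were outside that last view, but the arm never went near them. No check failed.

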